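Set up the tile-forming jig

TASK

Get the tile jig on the potter's bench ready: put the open forming frame down over both steel dowels of the jig until it lies flat on the dowel bar, then put the cover board over the same two dowels so that it lies flat on the frame. The dowel bar is adjustable and may sit off the middle of the jig, so find the dowels and do not go by the jig's outline; leave the bowl, the jar and the mug where they stand.

Things in the scene. Friction and masses are not known exactly. Their poses are not given: they have to be found in the camera images.
- jig: The tile jig, fixed to the bench: a dark wooden bed 270 (x) by 150 (y) by 25 mm high, with a dowel bar screwed on top through slots that run along the jig's y. Origin at the centre of the bed's underside, on the bench; z up. This is the pose of the bed, not of the bar.
- jig_mid (a point): Point of the jig over the bed's middle at the height of the bar's top, 35 mm above the bench. Bar: aluminium, 228 (x) by 60 (y) by 10 mm, with two 10 mm steel dowels at x -80 and +80 mm, tips 83 mm above the bench, last 6 mm tapered to 5 mm. Bar and dowels lie along the jig's x, centred in x, but anywhere up to 9 mm either way in y from this point: to be seen or felt.
- frame_center (a point): Centre (half-way up) of the forming frame: loose pale wooden plate 192 (x) by 90 (y) by 24 mm, 0.15 to 0.3 kg. Through holes of 12 mm at x -80 and +80 mm, y 0; two windows 58 (x) by 72 (y) mm parted by a rib 14 mm wide (x) that runs along y through this point: grip it there. x along its length, z up; either way round fits. Home on the bar, this point is 47 mm above the bench.
- cover_grip (a point): Centre of the cover's grip bar, 16 (x) by 60 (y) by 26 mm high, standing on the cover's middle: loose plywood plate 192 (x) by 90 (y) by 14 mm, no windows, 12 mm through holes at x -80 and +80 mm, y 0; 0.2 to 0.4 kg. Point is 27 mm above the underside. x along its length, z up; either way round fits. Home on the frame, it is 86 mm above the bench.
- bowl: A terracotta bowl, 110 mm across, 50 mm high, bystander; origin at the centre of its underside.
- jar: A white lidded jar, 70 mm across, 90 mm high, bystander; origin at the centre of its underside.
- mug: A terracotta mug, 76 mm across, 85 mm high, bystander; origin at the centre of its underside.
- frame: The frame as a whole; origin at the centre of its underside, axes as for frame_center.
- cover: The cover as a whole; origin at the centre of its underside, axes as for cover_grip.
Not all that is in view belongs to the job. Of the things that look like the cover, the larger one is meant. Of the things shaped like the frame, the wooden one is meant.

How it is judged:
By the outcome, as a careful person would: the job done as asked, in the order asked, and still so for the second after the job is handed in, with the robot touching nothing.
It also fails if it takes over 69 s, if anything falls off the work surface, if the arm or the gripper's body presses on something with over 40 N, if the wrist force passes 120 N, or if a joint passes its speed limit or range.

ROBOT

A 7-joint arm with a two-finger parallel gripper is mounted at the origin on the work surface. World frame = base frame: x ahead of the robot, y to its left, z up, the work surface at z = 0. Lengths are in m, angles in rad, forces in N, time in s.
With the tool pointing down it reaches from about 0.425 to 0.875 m from the base axis. Payload 4.7 kg.
Tool frame: the origin (TCP) lies at the very end of the fingers, on their centre line; the grasp point (between the pads) lies robot.hold_point_z behind it (robot.hold_point_z is the distance from the TCP to the grasp point, in m); z points along the fingers, y is the line along which they close (so a half turn about z gives the same grasp; the last joint's range is limited). The gripper opens to 85 mm and grips with 20 to 120 N. Pads are 22 mm wide; open, the fingers measure 114 mm over their backs; the gripper's body (76 mm by 85 mm) begins 54 mm behind the grasp point. The pads swing forward as they close: fully open they stand 13 mm farther back than shut.
Start: joints at [1.331, 0.321, -0.07, 1.45, 0.023, 1.371, -0.057], TCP at [0.163, -0.629, 0.231] pointing down, gripper open.
Joint ranges: [-2.86, 2.86], [-0.3, 2.09], [-1.38, 1.24], [0.06, 2.45], [-1.56, 4.7], [0.09, 2.05], [-2.69, 2.69]. Speed limits (rad/s): [2.57, 2.57, 3.14, 3.14, 3.14, 3.14, 3.14].

INTERFACE

Orientations are given as a 3x3 rotation matrix whose columns are the frame's x, y, z axes.
In Python, from rig import get_obs, eyes, ticket, robot gives the robot as it stands.
- The arm moves only by the shell command python3 -m inch 'ROWS' [OPENING] [FORCE]. ROWS is JSON, one flat list of numbers, 4 for each row, row after row: the shift along the tool's x, y, z normalised to -1 to 1, where 1 is 1 m, then the turn about the tool's z normalised to -1 to 1, where 1 is 360 degrees. In form: [dx, dy, dz, roll, dx, dy, dz, roll, ...]. A call has 1 to 12 rows; each row is the pose to reach, as a shift and turn from the pose commanded when the call began, along the tool's axes at that moment, turning the shorter way round; what a row does not reach only later rows make up. A row lasts 1/8 s, in which the tool goes at most 62.5 mm and 10.7 degrees, less where a joint would pass 70% of its speed; a pose out of reach is approached as far as the arm can. A call with a number of a shift or a turn outside -1 to 1 is refused whole. A call with a gripper value outside its range is refused whole. OPENING is the closure, from -1 (fully open) to 1 (shut), set as the call begins (- or left out, the last holds). The fingers move at their own pace and stop on an object; FORCE is the grip in N (left out, the last holds). Time passes only in rows, so rows that repeat a pose let the fingers close. It gives the time, the measured TCP pose, the force, the opening and the grip force at its end, in the units of the state.
- get_obs(): the state, without advancing time (a new reading comes with each control period).
- eyes.read_camera(name): name is "side" or "top" or "wrist"; returns the picture (384x512x3 uint8, blue, green, red); there is no depth.
- eyes.camera_info(name): a dict with "vfov" (degrees; the focal length in pixels is half the picture's height over the tangent of half this angle, whatever the lens; pixels are square), "cx", "cy" (the principal point, pixels), "world_to_cam" (4x4, takes a point from world to camera coordinates). Camera axes: x right, y down, z forward; pixel columns grow to the right and rows downward; lengths in m; the calibration is good to about 2 mm. A picture is of the moment at which its call begins: read the wrist's pose just before it. camera_info takes no time and is no camera call; for the wrist camera it gives the pose at the moment of the call.
- ticket.job_done(): hands the job in; it is judged then, once.
The state is a dict: "clock": time; "joint_positions": joint angles; "qd": joint speeds; "tau": joint torques, N m; "ee_pos": TCP position; "ee_rot": TCP orientation; "contact_force": force on the tool from outside, world axes, zero at the start; "torque": the same for the moment, N m; "grip_width": finger opening in m; "finger_force": force on a finger pad.
Only numpy, scipy, OpenCV 4.12 (cv2) and the standard library are available. Lean on these libraries where they do the work, as an engineer would, in place of code of your own. Each camera call takes 0.05 s, during which the arm holds its last target. There are 200 camera calls.

## Working session

There is one attempt and no reset: what is moved stays moved. The work goes in short steps, Python scripts to look and compute and a shell command to move; the robot and the scene stay as the last step left them, time stands still between calls to the robot, and variables do not carry over. Pictures are saved under pics/ and viewed, at most 10 in all, crops included, and the job is handed in when it is done.

```bash
ls; mkdir -p pics
python3 - <<'E'
from rig import get_obs, eyes, ticket, robot
import cv2,numpy as np
o=get_obs();print({k:np.round(v,3).tolist() for k,v in o.items()}, robot.hold_point_z)
for n in ("top","side"):
    im=eyes.read_camera(n);cv2.imwrite(f"pics/{n}0.png",im);i=eyes.camera_info(n);print(n,i)
E
```

```text
pics
{'clock': 0.0, 'joint_positions': [1.331, 0.322, -0.07, 1.452, 0.023, 1.371, -0.057], 'qd': [0.0, 0.001, -0.001, -0.001, 0.001, -0.0, -0.001], 'tau': [0.0, -49.358, -0.382, -31.433, 0.013, 0.011, 0.0], 'ee_pos': [0.163, -0.629, 0.23], 'ee_rot': [[0.968, 0.251, -0.001], [0.251, -0.968, 0.002], [-0.0, -0.002, -1.0]], 'contact_force': [-0.349, -1.488, -0.273], 'torque': [-0.049, -0.004, 0.036], 'finger_force': 0.0, 'grip_width': 0.085} 0.0187
top {'vfov': 52.6569830840185, 'cx': 260.59066933607573, 'cy': 189.8648326880892, 'world_to_cam': array([[ 0.02815429, -0.99934167,  0.02288129,  0.00245957],
       [-0.98835604, -0.03125439, -0.14891442,  0.59316563],
       [ 0.14953153, -0.01842228, -0.98858532,  1.0358451 ],
       [ 0.        ,  0.        ,  0.        ,  1.        ]])}
side {'vfov': 49.644581019129205, 'cx': 250.36441077150315, 'cy': 186.67895950777398, 'world_to_cam': array([[-0.70755421, -0.7065283 , -0.01359392,  0.45680673],
       [-0.53478611,  0.547939  , -0.64324697,  0.34741973],
       [ 0.46192083, -0.44786227, -0.76553807,  1.23507651],
       [ 0.        ,  0.        ,  0.        ,  1.        ]])}
```

View pics/top0.png

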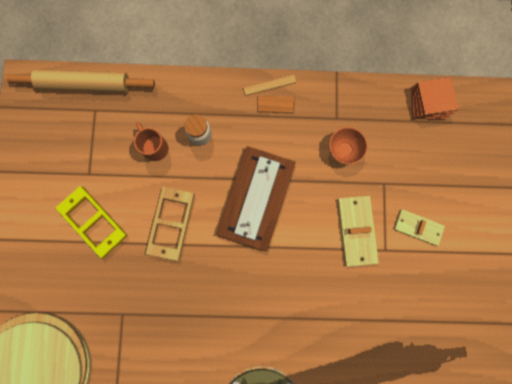

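View pics/side0.png

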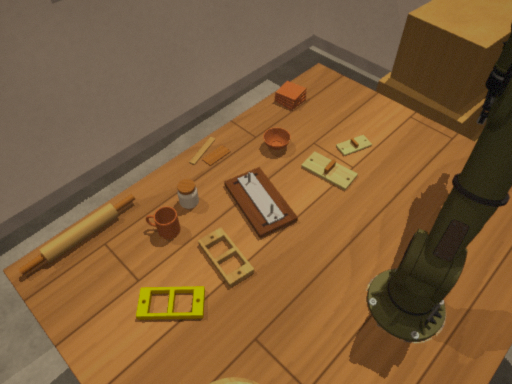

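The top view shows the wooden frame near (170,224), the jig with its white bar at (256,198) and dowels near (265,170) and (245,225), the cover at (358,231), and lookalikes at (90,222) in neon and (419,227), which is smaller. The side view agrees.

```bash
cat > h.py <<'E'
from rig import get_obs, eyes, ticket, robot
import cv2,numpy as np
def ray(i,uv):
    f=192/np.tan(np.radians(i["vfov"])/2);M=np.asarray(i["world_to_cam"]);R=M[:3,:3]
    return -R.T@M[:3,3], R.T@np.array([(uv[0]-i["cx"])/f,(uv[1]-i["cy"])/f,1])
def plane(i,uv,z):
    c,d=ray(i,uv);return c+d*(z-c[2])/d[2]
def proj(i,p):
    f=192/np.tan(np.radians(i["vfov"])/2);M=np.asarray(i["world_to_cam"]);q=M[:3,:3]@p+M[:3,3]
    return np.array([f*q[0]/q[2]+i["cx"],f*q[1]/q[2]+i["cy"]])
E
python3 - <<'E'
from h import *
im=cv2.imread("pics/top0.png");i=eyes.camera_info("top")
hsv=cv2.cvtColor(im,cv2.COLOR_BGR2HSV)
for n,(u,v) in dict(frame=(158,225),table=(200,270),cover=(350,215),bar=(255,200),jig=(240,185)).items(): print(n,hsv[v-1:v+2,u-1:u+2].reshape(-1,3).mean(0).round())
cv2.imwrite("pics/top0z.png",cv2.resize(im[140:275,140:390],None,fx=3.2,fy=3.2,interpolation=cv2.INTER_CUBIC))
E
```

```text
frame [ 15. 154. 140.]
table [ 13. 160. 170.]
cover [ 27. 113. 202.]
bar [ 33.  36. 205.]
jig [ 11. 174. 121.]
```

View pics/top0z.png

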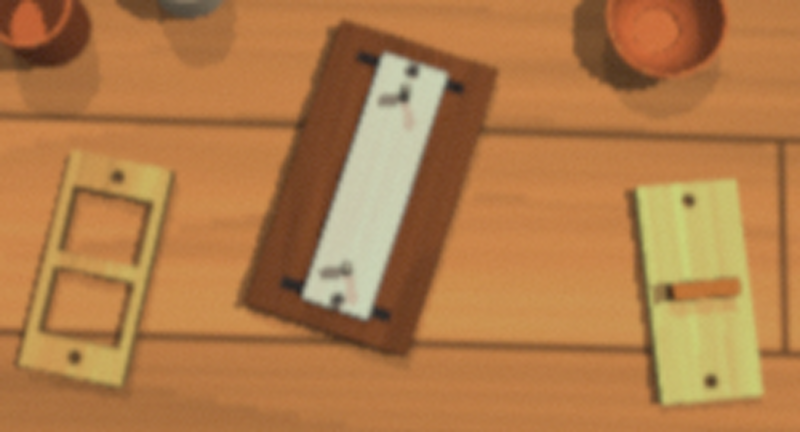

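The zoom shows frame holes at zoom (118,176) and (75,357), cover holes at (688,200) and (711,381), and dowels near (404,95) and (346,270).

```bash
cat >> h.py <<'E'
def rowto(p,yaw_y=None):
    """shift in tool axes from current pose to TCP p; turn (rev) so tool y is along world angle yaw_y (mod pi)"""
    o=get_obs();R=np.array(o["ee_rot"]);d=R.T@(np.array(p)-o["ee_pos"])
    r=None
    if yaw_y is not None:
        v=R.T@np.array([np.cos(yaw_y),np.sin(yaw_y),0]);a=np.degrees(np.arctan2(-v[0],v[1]));a=(a+90)%180-90;r=a/360
    return d.round(4),r
E
python3 - <<'E'
from h import *
i=eyes.camera_info("top")
z=lambda u,v:(u/3.2+140-.35,v/3.2+140-.35)
for n,a,b,h in (("frame",(118,176),(75,357),.024),("cover",(688,200),(711,381),.014),("barscrew",(412,71),(337,300),.036)):
    A,B=plane(i,z(*a),h),plane(i,z(*b),h);m=(A+B)/2;d=A-B;yaw=np.arctan2(d[1],d[0]);print(n,A,B,m.round(4),np.linalg.norm(d),np.degrees(yaw))
    if n!="barscrew": print(rowto([m[0],m[1],.22],yaw))
print("cam",ray(i,(0,0))[0]); iw=eyes.camera_info("wrist");o=get_obs();M=iw["world_to_cam"];print(iw); R=np.array(o["ee_rot"]);print("cam in tool",R.T@(-M[:3,:3].T@M[:3,3]-o["ee_pos"]),"\n",R.T@M[:3,:3].T)
E
```

```text
frame [0.57479127 0.25625152 0.024     ] [0.41652582 0.28360583 0.024     ] [0.4957 0.2699 0.024 ] 0.16061199277033214 -9.806017203271415
(array([ 0.5476, -0.7863,  0.0116]), np.float64(-0.1823517588474562))
cover [ 0.57035657 -0.25088062  0.014     ] [ 0.41116214 -0.26985236  0.014     ] [ 0.4908 -0.2604  0.014 ] 0.16032090378478844 6.7960798158641165
(array([ 0.4097, -0.2742,  0.0108]), np.float64(-0.22846864342103826))
barscrew [6.75210479e-01 1.28872496e-04 3.60000000e-02] [0.47140877 0.05967923 0.036     ] [0.5733 0.0299 0.036 ] 0.21232376748668597 -16.28823179638607
cam [0.43129808 0.04007961 1.1122959 ]
{'vfov': 61.46928453587095, 'cx': 252.76828019174903, 'cy': 190.68181481428, 'world_to_cam': array([[ 0.25117667, -0.96794051, -0.00120064, -0.65029779],
       [-0.93466976, -0.24286509,  0.25963241, -0.03255515],
       [-0.25160033, -0.0640914 , -0.96570677,  0.37746191],
       [ 0.        ,  0.        ,  0.        ,  1.        ]])}
cam in tool [ 0.06661943  0.00097019 -0.14184956] 
 [[-3.80768593e-06 -9.65729543e-01 -2.59550476e-01]
 [ 9.99999879e-01 -1.31489461e-04  4.74572705e-04]
 [-4.92437033e-04 -2.59550443e-01  9.65729427e-01]]
```

```bash
python3 -m inch '[0.482,-0.318,0.01,-0.182,0.482,-0.318,0.01,-0.182,0.482,-0.318,0.01,-0.182,0.482,-0.318,0.01,-0.182,0.482,-0.318,0.01,-0.182,0.482,-0.318,0.01,-0.182,0.482,-0.318,0.01,-0.182,0.482,-0.318,0.01,-0.182,0.482,-0.318,0.01,-0.182,0.548,-0.786,0.01,-0.182,0.548,-0.786,0.01,-0.182,0.548,-0.786,0.01,-0.182]'
python3 - <<'E'
from h import *
print(rowto([.4957,.2699,.22],np.radians(-9.8)),get_obs()["ee_pos"])
E
```

```text
clock: 1.6
ee_pos: [0.5223, -0.0228, 0.221]
ee_rot: [[0.173, 0.985, -0.001], [0.985, -0.173, -0.0], [-0.0, -0.001, -1.0]]
contact_force: [1.0, 1.1, 0.3]
grip_width: 0.0854
finger_force: 0.0
(array([ 0.2837, -0.0767,  0.001 ]), np.float64(-0.00039176142284110443)) [ 0.52230702 -0.02278147  0.22102052]
```

```bash
python3 -m inch '[0,0,0,0,0,0,0,0]'
python3 - <<'E'
from h import *
import pickle
i=eyes.camera_info("wrist");im=eyes.read_camera("wrist");cv2.imwrite("pics/w1.png",im);pickle.dump(i,open("w1.pkl","wb"))
print(rowto([.4957,.2699,.22],np.radians(-9.8)),get_obs()["ee_pos"])
E
```

```text
clock: 1.85
ee_pos: [0.5227, -0.0253, 0.2212]
ee_rot: [[0.172, 0.985, -0.0], [0.985, -0.172, -0.001], [-0.001, -0.0, -1.0]]
contact_force: [0.7, -1.3, 0.4]
grip_width: 0.0857
finger_force: 0.0
(array([ 0.2869, -0.0783,  0.0009]), np.float64(-0.0006444783475521613)) [ 0.52278146 -0.02624513  0.22113127]
```

View pics/w1.png

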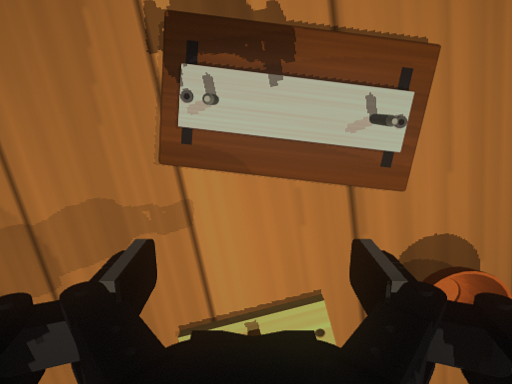

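The wrist view shows the bar, the left dowel almost end-on at about (210,99), and the right dowel leaning from a base at about (373,119) to a tip at about (400,121). I'll zoom on both.

Run:
```python
import cv2,numpy as np
im=cv2.imread("pics/w1.png")
f=lambda u,v:cv2.resize(im[v:v+50,u:u+60],None,fx=6.5,fy=6.5,interpolation=cv2.INTER_CUBIC)
cv2.imwrite("pics/w1z.png",np.hstack([f(175,75),f(360,97)]))
```

```text
(no output)
```

View pics/w1z.png

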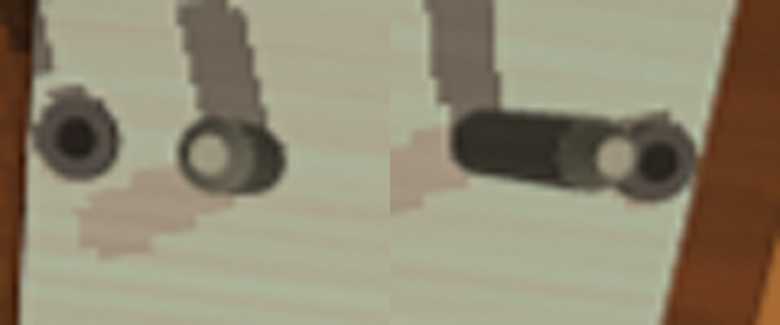

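```bash
python3 - <<'E'
from h import *
import pickle
i=pickle.load(open("w1.pkl","rb"))
for n,a,b,h in (("tips",(206.6,98.4),(394.4,120.9),.083),("bases",(213.1,99.2),(373.9,118.6),.035)):
    A,B=plane(i,a,h),plane(i,b,h);m=(A+B)/2;d=B-A;print(n,A,B,m.round(4),np.linalg.norm(d),np.degrees(np.arctan2(d[1],d[0])))
t=eyes.camera_info("top")
for p in ([.4957,.06,.083],): pass
A,B=plane(i,(206.6,98.4),.083),plane(i,(394.4,120.9),.083)
print("top zoom pos of tips",[((proj(t,p)-140+.35)*3.2).round(1) for p in (A,B)])
E
python3 -m inch '[0.287,-0.078,0.001,0,0.287,-0.078,0.001,0,0.287,-0.078,0.001,0,0.287,-0.078,0.001,0,0.287,-0.078,0.001,0,0.287,-0.078,0.001,0,0.287,-0.078,0.001,0]'
python3 - <<'E'
from h import *
import pickle
i=eyes.camera_info("wrist");im=eyes.read_camera("wrist");cv2.imwrite("pics/w2.png",im);pickle.dump(i,open("w2.pkl","wb"))
print(get_obs()["ee_pos"])
E
```

```text
tips [0.49813228 0.04934735 0.083     ] [0.6512717  0.00393868 0.083     ] [0.5747 0.0266 0.083 ] 0.15972986042674786 -16.516062441252018
bases [0.49781992 0.04935861 0.035     ] [0.65121086 0.00374121 0.035     ] [0.5745 0.0265 0.035 ] 0.16003039584910528 -16.562113479581996
top zoom pos of tips [array([349.6, 265.7]), array([409.2,  86.3])]
clock: 2.78
ee_pos: [0.4966, 0.2693, 0.2198]
ee_rot: [[0.175, 0.985, -0.001], [0.985, -0.175, -0.001], [-0.001, -0.001, -1.0]]
contact_force: [0.9, 0.8, 0.3]
grip_width: 0.0854
finger_force: 0.0
[0.49683269 0.26878079 0.21990351]
```

View pics/w2.png

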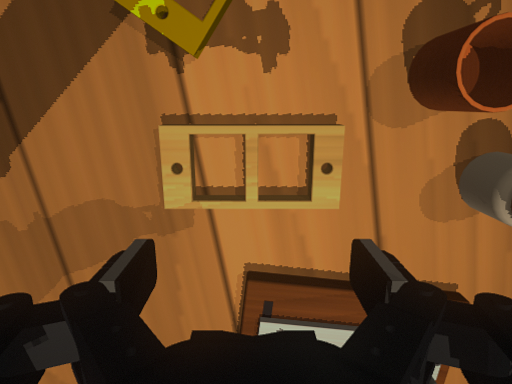

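The frame lies clear and flat, with holes at about (177,168) and (327,168).

```bash
cat >> h.py <<'E'
def blob(im,u,v,r=10,frac=.6):
    g=cv2.cvtColor(im,cv2.COLOR_BGR2GRAY).astype(float);u0,v0=int(u)-r,int(v)-r
    c=g[v0:v0+2*r+1,u0:u0+2*r+1];t=c.min()+frac*(np.median(c)-c.min())
    n,l,s,cc=cv2.connectedComponentsWithStats((c<t).astype(np.uint8));k=1+np.argmin(np.hypot(*(cc[1:]-r).T));return cc[k]+[u0,v0],s[k,2:].tolist()
E
python3 - <<'E'
from h import *
import pickle
i=pickle.load(open("w2.pkl","rb"));im=cv2.imread("pics/w2.png")
a,b=blob(im,177,168),blob(im,327,168);print(a,b)
A,B=plane(i,a[0],.024),plane(i,b[0],.024);m=(A+B)/2;d=B-A;yaw=np.arctan2(d[1],d[0]);print(A,B,m.round(4),np.linalg.norm(d),np.degrees(yaw))
print(rowto([m[0],m[1],.006],yaw), robot.hold_point_z)
E
```

```text
(array([176.67592593, 168.2037037 ]), [12, 12, 108]) (array([326.5, 168. ]), [12, 11, 104])
[0.41806192 0.2819846  0.024     ] [0.57487967 0.25433853 0.024     ] [0.4965 0.2682 0.024 ] 0.15923602350442181 -9.99818212593434
(array([-4.000e-04, -2.000e-04,  2.139e-01]), np.float64(-0.00044949311467558714)) 0.0187
```

```bash
python3 -m inch '[0,0,0.05,0,0,0,0.1,0,0,0,0.15,0,0,0,0.185,0,0,0,0.205,0,0,0,0.217,0,0,0,0.217,0,0,0,0.217,0]'; python3 -m inch '[0,0,0,0,0,0,0,0,0,0,0,0,0,0,0,0,0,0,0,0,0,0,0,0]' 1 60
```

```text
clock: 3.82
ee_pos: [0.4966, 0.2718, 0.0047]
ee_rot: [[0.173, 0.985, 0.002], [0.985, -0.173, 0.001], [0.001, 0.002, -1.0]]
contact_force: [-0.1, 0.7, 0.1]
grip_width: 0.0854
finger_force: 0.0
clock: 4.58
ee_pos: [0.4957, 0.2715, 0.0037]
ee_rot: [[0.173, 0.985, 0.0], [0.985, -0.173, 0.0], [0.0, 0.0, -1.0]]
contact_force: [-0.3, 0.5, 3.2]
grip_width: 0.0127
finger_force: 61.5
```

```bash
python3 -m inch '[0,0,-0.02,0,0,0,-0.06,0,0,0,-0.11,0,0,0,-0.14,0,0,0,-0.14,0,0,0,-0.14,0,0,0,-0.14,0]'
python3 - <<'E'
from h import *
import pickle
o=get_obs();i=eyes.camera_info("wrist");im=eyes.read_camera("wrist");cv2.imwrite("pics/w3.png",im);pickle.dump((i,o),open("w3.pkl","wb"))
print(o["ee_pos"],o["contact_force"],o["grip_width"])
E
```

```text
clock: 5.45
ee_pos: [0.4946, 0.2707, 0.1418]
ee_rot: [[0.172, 0.985, -0.003], [0.985, -0.172, -0.001], [-0.002, -0.003, -1.0]]
contact_force: [-0.8, 0.3, -2.5]
grip_width: 0.0128
finger_force: 60.9
[0.49460224 0.27065241 0.14179081] [-0.76668376  0.25320385 -2.5368776 ] 0.012762675600334082
```

View pics/w3.png

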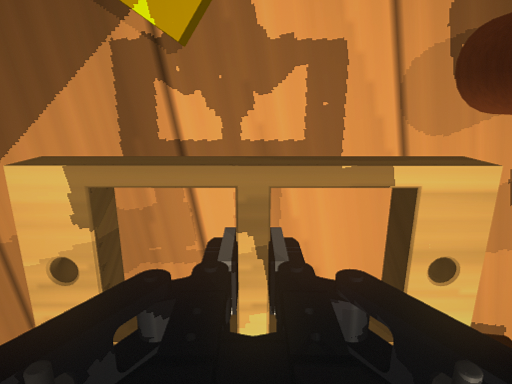

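The frame is held level with holes at about (64,271) and (443,271), close to 15 px radius.

Run:
```python
from h import *
import pickle
i,o=pickle.load(open("w3.pkl","rb"));im=cv2.imread("pics/w3.png")
for fr in (.5,.6,.7):
    a,b=blob(im,64,271,20,fr),blob(im,443,271,20,fr);print(a,b)
R=np.array(o["ee_rot"]);p=np.array(o["ee_pos"])
for uv in (((64,271),(443,271)),):
  for h in (.0203,):
    A,B=[plane(i,u,p[2]+h) for u in uv];d=B-A
    print(R.T@(A-p),R.T@(B-p),R.T@((A+B)/2-p),np.linalg.norm(d),np.degrees(np.arctan2(d[1],d[0])))
    m=R.T@((A+B)/2-p)
g=np.array([.5746,.0266]);
th=np.radians(-16.54); ty=np.array([np.cos(th),np.sin(th)]);tx=np.array([-ty[1],ty[0]])
T=g-m[0]*tx-m[1]*ty; print("TCP target",T,rowto([*T,.142],th))
```

```text
(array([ 63.81043478, 269.87478261]), [28, 27, 575]) (array([441.85714286, 269.68606702]), [29, 26, 567])
(array([ 63.84615385, 270.77237049]), [29, 29, 637]) (array([441.95197256, 269.71183533]), [29, 26, 583])
(array([ 63.68413174, 271.08383234]), [30, 29, 668]) (array([443.10075188, 270.26917293]), [32, 28, 665])
[-0.00257045 -0.07746775 -0.02009788] [-0.00229703  0.08088191 -0.02050289] [-0.00243374  0.00170708 -0.02030039] 0.15835041735892416 -9.832928001581733
TCP target [0.5736564  0.02941902] (array([-2.241e-01,  1.194e-01, -1.000e-04]), np.float64(0.01835307026859287))
```

```bash
python3 -m inch '[-0.03,0.016,0,0.003,-0.08,0.043,0,0.008,-0.13,0.07,0,0.0184,-0.175,0.094,0,0.0184,-0.205,0.11,0,0.0184,-0.2241,0.1194,0,0.0184,-0.2241,0.1194,0,0.0184,-0.2241,0.1194,0,0.0184,-0.2241,0.1194,0,0.0184,-0.2241,0.1194,0,0.0184]'
python3 - <<'E'
from h import *
th=np.radians(-16.54); ty=np.array([np.cos(th),np.sin(th)]);tx=np.array([-ty[1],ty[0]])
T=np.array([.5746,.0266])+.0027*tx-.0016*ty; print("TCP target",T,rowto([*T,.1],th))
E
```

```text
clock: 6.75
ee_pos: [0.5743, 0.0314, 0.1436]
ee_rot: [[0.283, 0.959, 0.0], [0.959, -0.283, 0.0], [0.0, 0.0, -1.0]]
contact_force: [-0.9, 0.1, -2.9]
grip_width: 0.013
finger_force: 60.8
TCP target [0.57383485 0.02964377] (array([-0.0018,  0.    ,  0.0436]), np.float64(0.0002764153874431704))
```

```bash
python3 -m inch '[-0.0018,0,0.015,0,-0.0018,0,0.035,0,-0.0018,0,0.05,0,-0.0018,0,0.05,0,-0.0018,0,0.05,0,-0.0018,0,0.05,0]'
python3 - <<'E'
from h import *
th=np.radians(-16.54); ty=np.array([np.cos(th),np.sin(th)]);tx=np.array([-ty[1],ty[0]])
T=np.array([.5746,.0266])+.0027*tx-.0016*ty; print("TCP target",T,rowto([*T,.08],th))
im=eyes.read_camera("wrist");cv2.imwrite("pics/w4.png",im)
E
```

```text
clock: 7.5
ee_pos: [0.5746, 0.0284, 0.0942]
ee_rot: [[0.285, 0.959, 0.001], [0.959, -0.285, -0.0], [0.0, 0.001, -1.0]]
contact_force: [0.4, -0.3, -2.2]
grip_width: 0.0125
finger_force: 60.7
TCP target [0.57383485 0.02964377] (array([ 0.0009, -0.0011,  0.0142]), np.float64(-4.519979501785719e-05))
```

View pics/w4.png

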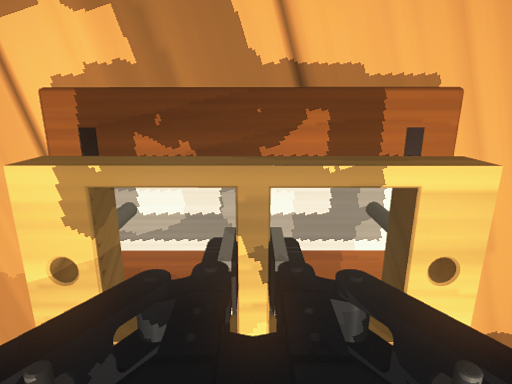

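The frame is just above the dowels and symmetric over them, with dowels visible in the windows near (128,212) and (376,212). I'll lower slowly and check the force.

```bash
cat > c.py <<'E'
from h import *
th=np.radians(-16.54); ty=np.array([np.cos(th),np.sin(th)]);tx=np.array([-ty[1],ty[0]])
T=np.array([.5746,.0266])+.0027*tx-.0016*ty; print("to target",rowto([*T,.038],th),get_obs()["torque"])
E
python3 -m inch '[0.0008,-0.001,0,0,0.0008,-0.001,0.004,0,0.0008,-0.001,0.008,0,0.0008,-0.001,0.012,0,0.0008,-0.001,0.014,0,0.0008,-0.001,0.014,0,0.0008,-0.001,0.014,0]'; python3 c.py
```

```text
clock: 8.43
ee_pos: [0.5733, 0.0294, 0.0795]
ee_rot: [[0.285, 0.959, -0.0], [0.959, -0.285, 0.0], [-0.0, -0.0, -1.0]]
contact_force: [0.3, -0.4, -3.1]
grip_width: 0.0127
finger_force: 60.7
to target (array([0.0004, 0.0004, 0.0415]), np.float64(-4.592146740429983e-05)) [ 0.11893249 -0.02253046  0.05755745]
```

```bash
python3 -m inch '[0,0,0.004,0,0,0,0.008,0,0,0,0.012,0,0,0,0.016,0,0,0,0.02,0,0,0,0.024,0,0,0,0.028,0,0,0,0.031,0,0,0,0.031,0]'; python3 c.py
```

```text
clock: 9.55
ee_pos: [0.5732, 0.0295, 0.0482]
ee_rot: [[0.285, 0.959, -0.0], [0.959, -0.285, 0.0], [0.0, -0.0, -1.0]]
contact_force: [0.9, -0.0, -3.6]
grip_width: 0.0126
finger_force: 60.7
to target (array([0.0003, 0.0005, 0.0102]), np.float64(-3.7314353330231144e-05)) [ 0.17797836 -0.23981936  0.10383351]
```

```bash
python3 -m inch '[0,0,0.003,0,0,0,0.006,0,0,0,0.008,0,0,0,0.009,0,0,0,0.01,0,0,0,0.01,0]'; python3 c.py
```

```text
clock: 10.3
ee_pos: [0.5734, 0.0294, 0.0387]
ee_rot: [[0.285, 0.959, 0.0], [0.959, -0.285, -0.0], [-0.0, 0.0, -1.0]]
contact_force: [0.8, 0.0, 0.7]
grip_width: 0.0123
finger_force: 61.2
to target (array([0.0004, 0.0004, 0.0007]), np.float64(-6.183954026922499e-05)) [0.21683383 0.00796539 0.07832218]
```

Contact force is starting, so I'll press about 1 mm more, then open.

```bash
python3 -m inch '[0,0,0.001,0,0,0,0.0015,0,0,0,0.0015,0]'; python3 -m inch '[0,0,0,0,0,0,0,0,0,0,0,0,0,0,0,0,0,0,0,0]' -1; python3 -m inch '[0,0,-0.02,0,0,0,-0.06,0,0,0,-0.11,0,0,0,-0.15,0,0,0,-0.18,0,0,0,-0.18,0]'
python3 - <<'E'
from h import *
im=eyes.read_camera("side");cv2.imwrite("pics/s5.png",cv2.resize(im[150:300,180:380],None,fx=4,fy=4,interpolation=cv2.INTER_CUBIC))
print(rowto([.4908,-.2604,.22],np.radians(6.8)))
E
```

```text
clock: 10.68
ee_pos: [0.5734, 0.0294, 0.0387]
ee_rot: [[0.285, 0.959, -0.0], [0.959, -0.285, -0.001], [-0.001, 0.0, -1.0]]
contact_force: [-4.5, 1.1, 11.9]
grip_width: 0.0125
finger_force: 62.8
clock: 11.3
ee_pos: [0.5732, 0.0293, 0.0368]
ee_rot: [[0.285, 0.959, -0.0], [0.959, -0.285, -0.0], [-0.0, -0.0, -1.0]]
contact_force: [1.0, 0.4, 0.5]
grip_width: 0.0857
finger_force: 0.0
clock: 12.05
ee_pos: [0.5751, 0.03, 0.2212]
ee_rot: [[0.285, 0.959, 0.007], [0.959, -0.285, -0.001], [0.001, 0.007, -1.0]]
contact_force: [0.4, 0.7, 0.7]
grip_width: 0.0854
finger_force: 0.0
(array([-0.3018,  0.0028, -0.001 ]), np.float64(-0.06485569888751065))
```

View pics/s5.png

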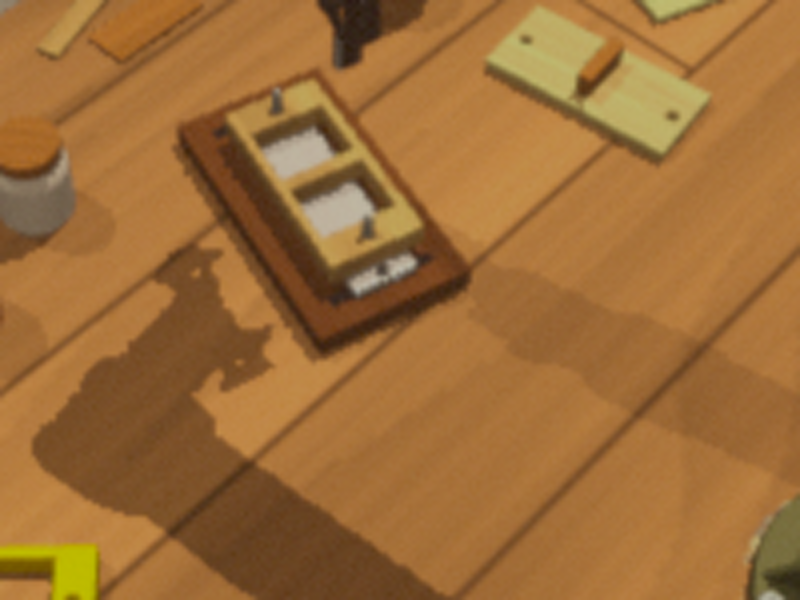

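The frame sits flat on the bar with both dowels through it. Next is the cover.

```bash
python3 -m inch '[-0.04,0,0,-0.01,-0.09,0,0,-0.03,-0.15,0.001,0,-0.065,-0.21,0.001,0,-0.065,-0.26,0.002,0,-0.065,-0.29,0.003,0,-0.065,-0.302,0.003,0,-0.065,-0.302,0.003,0,-0.065,-0.302,0.003,0,-0.065,-0.302,0.003,0,-0.065]'
python3 - <<'E'
from h import *
import pickle
o=get_obs();i=eyes.camera_info("wrist");im=eyes.read_camera("wrist");cv2.imwrite("pics/w6.png",im);pickle.dump((i,o),open("w6.pkl","wb"))
e=[proj(i,p) for p in ([.57036,-.25088,.014],[.41116,-.26985,.014])];print(e)
try:
    a,b=[blob(im,*u,12) for u in e];print(a,b)
    A,B=[plane(i,u[0],.014) for u in (a,b)];m=(A+B)/2;d=A-B;yaw=np.arctan2(d[1],d[0]);print(m,np.linalg.norm(d),np.degrees(yaw),rowto([m[0],m[1],.02],yaw))
except Exception as x: print(x)
E
```

```text
clock: 13.35
ee_pos: [0.4908, -0.2592, 0.2171]
ee_rot: [[-0.122, 0.993, 0.0], [0.993, 0.122, 0.0], [0.0, 0.0, -1.0]]
contact_force: [0.2, -0.8, -0.5]
grip_width: 0.0853
finger_force: 0.0
[array([325.40544641, 166.95493572]), array([177.55584488, 166.40409336])]
(array([325.15306122, 169.05102041]), [11, 11, 98]) (array([178.19230769, 168.25961538]), [11, 12, 104])
[ 0.49123833 -0.26250113  0.014     ] 0.15962039140474849 6.698395388325205 (array([-0.003 ,  0.0002,  0.1971]), np.float64(0.0007626002202201615))
```

View pics/w6.png

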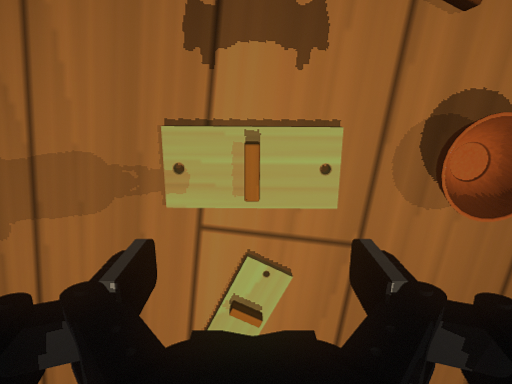

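The cover is below, with holes at (178,168) and (325,169) and the grip bar between. The small lookalike at (250,290) is out of the fingers' way.

```bash
python3 -m inch '[-0.003,0,0.04,0.0008,-0.003,0,0.09,0.0008,-0.003,0,0.135,0.0008,-0.003,0,0.17,0.0008,-0.003,0,0.19,0.0008,-0.003,0,0.199,0.0008,-0.003,0,0.199,0.0008,-0.003,0,0.199,0.0008]'; python3 -m inch '[0,0,0,0,0,0,0,0,0,0,0,0,0,0,0,0,0,0,0,0,0,0,0,0]' 1 70
python3 - <<'E'
from h import *
o=get_obs();R=np.array(o["ee_rot"]);print(R.T@(np.array([.49124,-.2625,.014])-o["ee_pos"]))
E
python3 -m inch '[0,0,-0.02,0,0,0,-0.06,0,0,0,-0.1,0,0,0,-0.13,0,0,0,-0.14,0,0,0,-0.14,0,0,0,-0.14,0,0,0,-0.14,0]'
python3 - <<'E'
from h import *
import pickle
o=get_obs();i=eyes.camera_info("wrist");im=eyes.read_camera("wrist");cv2.imwrite("pics/w7.png",im);pickle.dump((i,o),open("w7.pkl","wb"))
E
```

```text
clock: 14.4
ee_pos: [0.4915, -0.2645, 0.0193]
ee_rot: [[-0.114, 0.993, 0.002], [0.993, 0.114, -0.001], [-0.002, 0.002, -1.0]]
contact_force: [0.1, 0.0, -0.2]
grip_width: 0.0855
finger_force: 0.0
clock: 15.15
ee_pos: [0.4905, -0.2641, 0.0183]
ee_rot: [[-0.114, 0.993, -0.0], [0.993, 0.114, -0.0], [-0.0, -0.0, -1.0]]
contact_force: [-0.8, 0.4, 4.9]
grip_width: 0.0146
finger_force: 71.5
[0.00148515 0.00090195 0.0042883 ]
clock: 16.15
ee_pos: [0.4897, -0.2636, 0.1565]
ee_rot: [[-0.114, 0.993, -0.002], [0.993, 0.114, 0.002], [0.002, -0.002, -1.0]]
contact_force: [-0.1, -0.1, -4.0]
grip_width: 0.0146
finger_force: 70.6
```

View pics/w7.png

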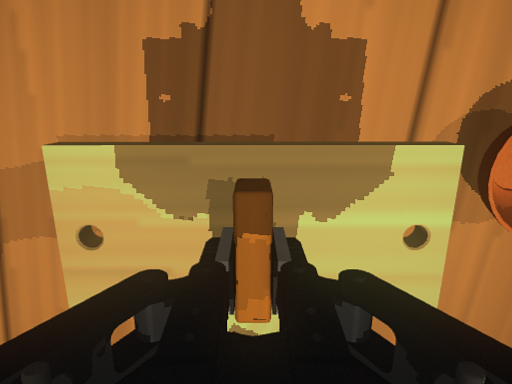

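The cover is held level, with hole rims at about (91,237) and (416,237).

Run:
```python
from h import *
import pickle
i,o=pickle.load(open("w7.pkl","rb"));im=cv2.imread("pics/w7.png")
hs=cv2.cvtColor(im,cv2.COLOR_BGR2HSV)
R=np.array(o["ee_rot"]);p=np.array(o["ee_pos"]);P=[]
for u,v in ((91,237),(416,237)):
    c=hs[v-20:v+21,u-20:u+21].astype(float);ref=np.median(c.reshape(-1,3),0)
    m=((abs(c[...,0]-ref[0])>5)|(c[...,2]<.75*ref[2])).astype(np.uint8)
    n,l,s,cc=cv2.connectedComponentsWithStats(m);k=1+np.argmax(s[1:,4]);x,y,w,h=s[k,:4]
    q=(x+(w-1)/2+u-20,y+(h-1)/2+v-20);print(q,s[k]);P.append(plane(i,q,p[2]-.0043))
d=P[1]-P[0];print([R.T@(a-p) for a in P],R.T@(sum(P)/2-p),np.linalg.norm(d),np.degrees(np.arctan2(d[1],d[0])),"tooly",np.degrees(np.arctan2(R[1,1],R[0,1])))
```

```text
(np.float64(90.0), np.float64(237.0)) [  7   8  25  25 432]
(np.float64(416.0), np.float64(237.0)) [  7   8  27  25 548]
[array([ 0.00183907, -0.07811543,  0.00444841]), array([0.00202881, 0.08079982, 0.0041533 ])] [0.00193394 0.00134219 0.00430086] 0.1589156329671169 6.623466964534787 tooly 6.555244881134486
```

```bash
cat > c.py <<'E'
from h import *
th=np.radians(-16.54); ty=np.array([np.cos(th),np.sin(th)]);tx=np.array([-ty[1],ty[0]])
T=np.array([.5746,.0266])-.0017*tx-.0012*ty; print("to target",rowto([*T,.0773],th),get_obs()["torque"])
E
python3 c.py
```

```text
to target (array([0.2774, 0.1157, 0.0797]), np.float64(0.06415701577609229)) [ 0.00141632 -0.03066945  0.01895992]
```

```bash
python3 -m inch '[0.02,0.01,0,0.005,0.06,0.025,0,0.015,0.11,0.046,0,0.03,0.16,0.067,0,0.045,0.205,0.085,0,0.055,0.24,0.1,0,0.064,0.265,0.11,0,0.064,0.2774,0.1157,0,0.064,0.2774,0.1157,0,0.064,0.2774,0.1157,0,0.064,0.2774,0.1157,0,0.064]'; python3 c.py
```

```text
clock: 17.58
ee_pos: [0.5736, 0.023, 0.1578]
ee_rot: [[0.286, 0.958, -0.0], [0.958, -0.286, -0.001], [-0.001, -0.0, -1.0]]
contact_force: [-0.1, 0.3, -2.4]
grip_width: 0.0148
finger_force: 70.4
to target (array([ 0.0021, -0.0013,  0.0805]), np.float64(-0.00024471587856353947)) [-0.01762177 -0.05863968  0.00325624]
```

Tips meet the cover when TCP is near 0.101, so I'll go to 0.107 first.

```bash
python3 -m inch '[0.002,-0.0013,0.015,0,0.002,-0.0013,0.035,0,0.002,-0.0013,0.047,0,0.002,-0.0013,0.05,0,0.002,-0.0013,0.05,0,0.002,-0.0013,0.05,0,0.002,-0.0013,0.05,0]'; python3 c.py
```

```text
clock: 18.45
ee_pos: [0.5735, 0.0271, 0.1085]
ee_rot: [[0.284, 0.959, 0.001], [0.959, -0.284, -0.0], [0.0, 0.001, -1.0]]
contact_force: [0.6, -0.0, -2.8]
grip_width: 0.0145
finger_force: 70.3
to target (array([-0.0019,  0.    ,  0.0312]), np.float64(0.00013653401228358081)) [-0.02161162 -0.01981504 -0.05209337]
```

```bash
python3 -m inch '[-0.001,0,0,0,-0.001,0,0,0,-0.001,0,0,0,-0.001,0,0,0]'; python3 c.py;  python3 - <<'E'
from h import *
i=eyes.camera_info("wrist");im=eyes.read_camera("wrist");cv2.imwrite("pics/w8.png",im)
E
```

```text
clock: 18.95
ee_pos: [0.5728, 0.0261, 0.1079]
ee_rot: [[0.284, 0.959, -0.0], [0.959, -0.284, -0.0], [-0.0, -0.0, -1.0]]
contact_force: [-0.4, -0.7, -3.3]
grip_width: 0.0144
finger_force: 70.3
to target (array([-0.0007,  0.0004,  0.0306]), np.float64(0.00013098718691687672)) [ 0.05625308  0.03479105 -0.04579581]
```

View pics/w8.png

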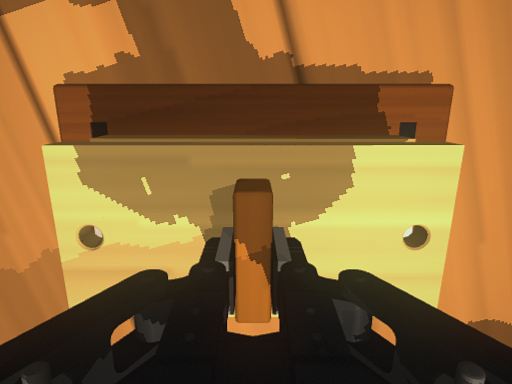

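The cover is centred above the dowels, which show dark in both holes at (91,237) and (416,237).

```bash
python3 -m inch '[-0.0006,0.0004,0,0,-0.0006,0.0004,0.004,0,-0.0006,0.0004,0.008,0,-0.0006,0.0004,0.011,0,-0.0006,0.0004,0.013,0,-0.0006,0.0004,0.013,0,-0.0006,0.0004,0.013,0]'; python3 c.py
```

```text
clock: 19.88
ee_pos: [0.5731, 0.0255, 0.0951]
ee_rot: [[0.284, 0.959, 0.0], [0.959, -0.284, -0.0], [-0.0, 0.0, -1.0]]
contact_force: [-0.5, 0.5, -3.8]
grip_width: 0.0148
finger_force: 70.3
to target (array([-0.0002, -0.0001,  0.0178]), np.float64(0.00014906035004595233)) [ 0.03096309 -0.03251664 -0.01483208]
```

Inserted 6 mm with no contact force, so I'll continue down.

```bash
python3 -m inch '[0,0,0.003,0,0,0,0.006,0,0,0,0.009,0,0,0,0.012,0,0,0,0.015,0,0,0,0.017,0,0,0,0.0178,0,0,0,0.0178,0]'; python3 c.py
```

```text
clock: 20.88
ee_pos: [0.573, 0.0255, 0.0773]
ee_rot: [[0.284, 0.959, -0.0], [0.959, -0.284, -0.0], [-0.0, -0.0, -1.0]]
contact_force: [-0.5, -0.5, -1.9]
grip_width: 0.0147
finger_force: 70.7
to target (array([-0.0001,  0.    ,  0.    ]), np.float64(0.00013440981369679467)) [-0.00029333  0.2327378   0.0323885 ]
```

```bash
python3 -m inch '[0,0,0.001,0,0,0,0.0015,0,0,0,0.002,0,0,0,0.002,0]'; python3 -m inch '[0,0,0,0,0,0,0,0,0,0,0,0,0,0,0,0,0,0,0,0]' -1; python3 -m inch '[0,0,-0.02,0,0,0,-0.06,0,0,0,-0.11,0,0,0,-0.14,0,0,0,-0.16,0,0,0,-0.16,0,0,0,-0.16,0,0,0,-0.16,0]'
python3 - <<'E'
from h import *
a=eyes.read_camera("side")[150:300,180:330];b=eyes.read_camera("wrist")
print(get_obs()["contact_force"])
cv2.imwrite("pics/e.png",np.hstack([cv2.resize(a,(384,384),interpolation=cv2.INTER_CUBIC),b[:,60:470]]))
E
```

```text
clock: 21.38
ee_pos: [0.573, 0.0255, 0.0773]
ee_rot: [[0.284, 0.959, -0.0], [0.959, -0.284, -0.001], [-0.001, 0.0, -1.0]]
contact_force: [-6.0, -1.2, 11.8]
grip_width: 0.0146
finger_force: 72.6
clock: 22.0
ee_pos: [0.573, 0.0254, 0.0751]
ee_rot: [[0.284, 0.959, -0.0], [0.959, -0.284, -0.0], [-0.0, -0.0, -1.0]]
contact_force: [0.2, 1.0, -0.4]
grip_width: 0.0851
finger_force: 0.0
clock: 23.0
ee_pos: [0.5722, 0.0253, 0.2336]
ee_rot: [[0.284, 0.959, -0.003], [0.959, -0.284, 0.0], [-0.001, -0.003, -1.0]]
contact_force: [-1.4, 0.8, -0.3]
grip_width: 0.0853
finger_force: 0.0
[0.01993021 0.20237639 0.1984173 ]
```

View pics/e.png

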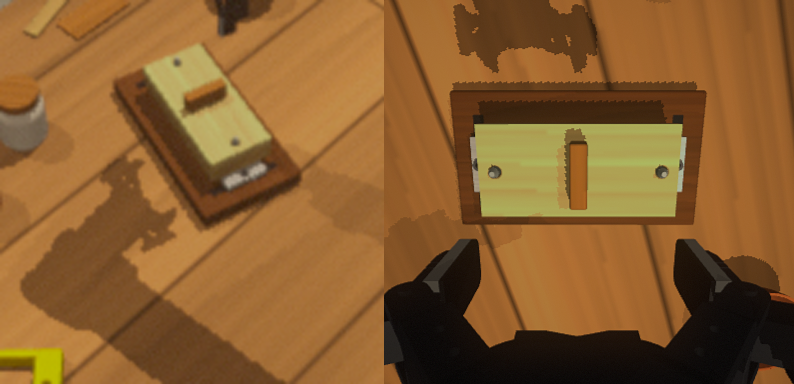

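Both dowels show in the cover's holes at (494,172) and (662,172), and the plate lies flat on the frame.

```bash
python3 -c "
from rig import ticket
print(ticket.job_done())"
```

```text
the job is handed in; nothing more can be done
None
```

The frame and then the cover lie flat over both dowels, and the job was handed in at about 23 s with the gripper clear and the bowl, jar and mug never approached; however, I viewed 13 pictures, over the limit of 10.

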